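# Put the cheese in the tasting box and latch its sliding guard

### The job

Lay the small tan cheese brick flat on the floor of the open well of the clear-walled tasting box and let go of it. Then slide the guard over it by its blue push bar, gently and without slamming, and press it home until the yellow latch drops with a click and the guard stays shut by itself; never lean on the guard with more than 22 N. Leave the other cheeses where they are.

Things in the scene. Friction and masses are not known exactly. Their poses are not given: they have to be found in the camera images.
- brick_center (a point): Centre (half-way up) of the loose tan cheese brick that goes into the box: 45 mm along its own x, 75 mm along its own y, 34 mm high to the fingers (the rough rind looks some 5 mm bigger), about 0.24 kg. It lies flat on the deck at the left; grip it across its x.
- case: Tasting box, fixed: 150 mm along its own x, 300 mm along its own y; origin at the centre of its underside, on the deck; z up. Open well in its -y half, grey chiller housing (46 mm high) in its +y half. The guard slides along y on two rails and shuts towards -y. Latch post outside its +x wall near the -y end (x 77 to 103, y about -215 to -135 mm), 77 mm high with its yellow arm.
- well_floor (a point): Centre of the well's floor, 10 mm above the deck; axes as the box's. Inside, the well is 138 mm along x (134 mm between the rails) and 135 mm along y; its walls and rails reach 57 mm above the deck. The open guard still covers up to 25 mm of it at the +y end.
- guard_handle (a point): Centre of the blue push bar, upright on the guard, 72.5 mm above the deck: 80 mm along the box's x, 12 mm thick along y, from the clear panel (57 mm above the deck) up to 88 mm. Push it towards the box's -y from its +y side, with shut fingers, tips just clear of the panel.
- guard (a joint): Slide of the guard along the box's y, m: 0.12 to 0.135 at the start (open), falling as it shuts. Friction 1 to 2 N; it stays where it is left. Over the last 20 mm before the click a steel ramp lifts the latch and the push needed rises to 10 to 13 N. Just past the click a rubber buffer of about 10 N per mm stops it. More than 22 N on the guard is too much.
- pawl (a joint): Lift of the yellow latch arm, m: 0 at rest, about 0.0055 at the top of the guard's ramp, back to 0 when it drops behind it (the click). The post is adjustable along y, so the click comes anywhere from +14 to -11 mm of the guard's slide and must be felt; a push of 15 to 18 N is surely past it. Let go too early and the guard springs back up to 20 mm.
- buffer (a joint): How far the black rubber buffer on the latch post is pressed in by the guard, m: 0 until the guard is home; the caught guard rests between it and the latch arm and keeps it pressed by about 2 mm.
- wedge: Bystander: dark-rinded cheese wedge, 100x92x40 mm, near the front edge left of the middle; origin on its underside. Leave it.
- block: Bystander: pale crumbly cheese brick with a label, 57x92x40 mm, near the front edge at the right; origin on its underside. Leave it.
- cube: Bystander: white cheese block, 74x82x74 mm, at the back right; origin at the centre of its underside. Leave it.
- wheel: Bystander: small pale cheese wheel, 136 mm across, 73 mm high, at the back; origin on its underside. Leave it.

How it is judged:
By the outcome, as a careful person would: the job done as asked, in the order asked, and still so for the second after the job is handed in, with the robot touching nothing.
It also fails if it takes over 70 s, if anything falls off the work surface, if the arm or the gripper's body presses on something with over 40 N, if the wrist force passes 120 N, or if a joint passes its speed limit or range.

### The arm

A 7-joint arm with a two-finger parallel gripper is mounted at the origin on a cart in front of the work surface, level with it; the furniture and walls round the work are solid. World frame = base frame: x ahead of the robot, y to its left, z up, the work surface at z = 0. Lengths are in mm, angles in rad, forces in N, time in s.
With the tool pointing down it reaches from about 400 to 875 mm from the base axis. Payload 4.4 kg.
Tool frame: the origin (TCP) lies on the centre line of the jaws, within the pads' length; the fingertips stand 11 mm ahead of it and the grasp point (between the pads) lies 8 mm behind it (ctrl.tips_ahead is the distance from the TCP to the fingertips, in mm); z points along the fingers, y is the line along which they close (so a half turn about z gives the same grasp; the last joint's range is limited). The gripper opens to 85 mm and grips with 20 to 120 N. Pads are 22 mm wide; open, the fingers measure 114 mm over their backs; the gripper's body (76 mm by 85 mm) begins 54 mm behind the grasp point. The pads swing forward as they close: fully open they stand 13 mm farther back than shut.
Start: joints at [1.231, 0.628, 0.038, 1.517, -0.027, 0.996, -0.02], TCP at [175.782, -625.794, 242.313] pointing down, gripper open.
Joint ranges: [-3.06, 3.06], [-0.37, 2.12], [-1.25, 1.32], [0.18, 2.47], [-1.1, 4.24], [0.23, 1.98], [-2.94, 2.94]. Speed limits (rad/s): [2.57, 2.57, 3.14, 3.14, 3.14, 3.14, 3.14].

### API

Orientations are given as [roll, pitch, yaw] about the fixed x, y, z axes, in that order (R = Rz(yaw) Ry(pitch) Rx(roll)).
In Python, from cell import ctrl, eyes, job gives the robot as it stands. The module is installed in compiled form; this text tells all that it offers.
- The arm moves only by the tool carry_out, never from a script. Its argument "moves" is a list of rows, each an object of numbers: "tx", "ty", "tz": the shift along the tool's x, y, z as a fraction of full scale; "twist": the turn about the tool's z as a fraction of full scale; "fingers": the opening, from 0 (shut) to 1 (fully open). In form: [{"tx": .., "ty": .., "tz": .., "twist": .., "fingers": ..}, ...]. A call has 1 to 12 rows; each row shifts and turns the commanded pose from where the row before left it, along the tool's axes as they then stand; what a row does not reach is not made up. Full scale, the value 1, is 0.3 m for a shift and pi rad for a turn. A row lasts 1/8 s, in which the tool goes at most 62.5 mm and 10.7 degrees, less where a joint would pass 70% of its speed; a pose out of reach is approached as far as the arm can. A call with a number of a shift or a turn outside -1 to 1 is refused whole. A call with a gripper value outside its range is refused whole. The fingers move at their own pace and stop on an object; the grip force is fixed at half the most. Time passes only in rows, so rows that do not move let the fingers close. It gives the time, the measured TCP pose, the force, the opening and the grip force at its end, in the units of the state.
- ctrl.read_state(): the state, without advancing time (a new reading comes with each control period).
- eyes.get_image(name): name is "scene" or "side" or "wrist"; returns a dict with "color" (480x640x3 uint8, blue, green, red), "fovy" (degrees; the focal length in pixels is half the picture's height over the tangent of half this angle, whatever the lens; pixels are square), "cx", "cy" (the principal point, pixels), "world_from_camera" (4x4, takes a point from camera to world coordinates). Camera axes: x right, y up, looking along -z (the intrinsics and any distortion apply to the point x, -y, -z); pixel columns grow to the right and rows downward; lengths in mm; the calibration is good to about 2 mm. A picture is of the moment at which its call begins. There is no depth.
- job.finish_job(): hands the job in; it is judged then, once.
The state is a dict: "clock": time; "qpos": joint angles; "qd": joint speeds; "tau": joint torques, N m; "eef_pos": TCP position; "tool_rot": TCP orientation; "force": force on the tool from outside, world axes, zero at the start; "torque": the same for the moment, N m; "width": finger opening in mm; "gripper_force": force on a finger pad.
Only numpy, scipy, OpenCV 4.12 (cv2) and the standard library are available. Lean on these libraries where they do the work, as an engineer would, in place of code of your own. Each camera call takes 0.05 s, during which the arm holds its last target. There are 200 camera calls.

## Working session

There is one attempt and no reset: what is moved stays moved. The work goes in short steps, Python scripts to look and compute and a tool call to move; the robot and the scene stay as the last step left them, time stands still between calls to the robot, and variables do not carry over. Pictures are saved under pics/ and viewed, at most 10 in all, crops included, and the job is handed in when it is done.

Besides the shell and the picture viewer there is one more tool, called after "Call:" in YAML: its name, and indented under it one key for each argument. carry_out: Moves the arm, as the interface text tells. Its arguments: {"type":"object","properties":{"moves":{"type":"array","items":{"type":"object","properties":{"tx":{"type":"number","minimum":-1,"maximum":1},"ty":{"type":"number","minimum":-1,"maximum":1},"tz":{"type":"number","minimum":-1,"maximum":1},"twist":{"type":"number","minimum":-1,"maximum":1},"fingers":{"type":"number"}}}}},"required":["moves"]}

```bash
mkdir -p pics
cat > h.py <<'E'
import numpy as np, cv2
from cell import ctrl, eyes, job
def snap(n,f):
    im=eyes.get_image(n); cv2.imwrite(f'pics/{f}.png',im['color'])
    np.savez(f'pics/{f}.npz',**{k:v for k,v in im.items() if k!='color' and not isinstance(v,(dict,str,type(None)))})
    return im
def load(f): return dict(np.load(f'pics/{f}.npz',allow_pickle=True))
def foc(im): return 240/np.tan(np.radians(float(im['fovy']))/2)
def ray(im,u,v,z):
    f=foc(im); T=im['world_from_camera']
    d=T[:3,:3]@np.array([(u-im['cx'])/f,-(v-im['cy'])/f,-1]); o=T[:3,3]
    return (o+d*(z-o[2])/d[2]).round(1)
def proj(im,p):
    T=np.linalg.inv(im['world_from_camera']); c=T[:3,:3]@np.array(p)+T[:3,3]; f=foc(im)
    return im['cx']+f*c[0]/-c[2], im['cy']-f*c[1]/-c[2]
E
python3 - <<'E'
from h import *
for n in("scene","side"):
    im=snap(n,n+"0"); print({k:v for k,v in im.items() if k!='color'})
s=ctrl.read_state(); print(s, ctrl.tips_ahead)
E
```

```text
{'fovy': 46.0433851410434, 'cx': 326.1315326273531, 'cy': 237.99048857574638, 'world_from_camera': array([[-6.71384692e-01,  5.32953638e-01, -5.14978655e-01,
        -7.06959325e+00],
       [-7.40984433e-01, -4.95473057e-01,  4.53264295e-01,
         4.40092253e+02],
       [-1.35891935e-02,  6.85905876e-01,  7.27563374e-01,
         9.05756713e+02],
       [ 0.00000000e+00,  0.00000000e+00,  0.00000000e+00,
         1.00000000e+00]])}
{'fovy': 49.716437145622024, 'cx': 311.45287154728277, 'cy': 246.37805497722476, 'world_from_camera': array([[-9.40830491e-01,  3.01014586e-01, -1.55654125e-01,
         3.58459678e+02],
       [-3.38828127e-01, -8.27745481e-01,  4.47250398e-01,
         5.07280376e+02],
       [ 5.78689502e-03,  4.73526807e-01,  8.80760396e-01,
         1.17566612e+03],
       [ 0.00000000e+00,  0.00000000e+00,  0.00000000e+00,
         1.00000000e+00]])}
{'clock': 0.1, 'qpos': array([ 1.23122161,  0.62929133,  0.03844966,  1.51826882, -0.02702905,
        0.99632214, -0.01998446]), 'qd': array([-0.00066069, -0.00201569, -0.00097077, -0.00194733,  0.00130525,
       -0.00065164,  0.00083151]), 'tau': array([ 3.40519007e-03, -5.64529288e+01,  1.23033609e+00, -1.93971509e+01,
        1.11893431e-02,  5.36635023e-03,  7.79648303e-06]), 'eef_pos': array([ 175.62372865, -625.24990432,  241.45643221]), 'tool_rot': array([-3.13982080e+00, -1.26923298e-06,  2.73770461e-01]), 'force': array([-0.43632435, -0.15657769,  0.58072592]), 'torque': array([0.00177866, 0.00100426, 0.01709633]), 'gripper_force': 0.0, 'width': 85.2960944099544} 11.0
```

View pics/scene0.png

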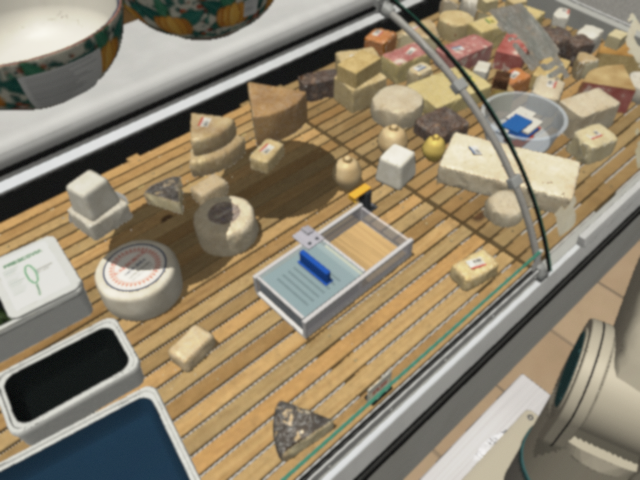

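View pics/side0.png

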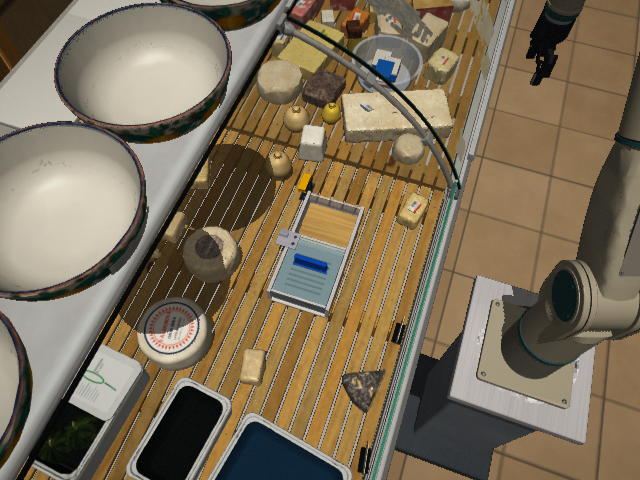

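The scene shows the brick at about (192,347) in the scene view and (253,366) in the side view. The box spans (258,283), (305,332), (411,242) and (360,210) in the scene view, with the push bar at (315,267) and the latch at (361,192). I'll enlarge to get precise corners.

Run:
```python
from h import *
a=cv2.imread('pics/scene0.png')[180:380,160:425]; b=cv2.imread('pics/side0.png')[165:390,230:380]
A=cv2.resize(a,None,fx=3,fy=3,interpolation=cv2.INTER_CUBIC); B=cv2.resize(b,None,fx=2.66666,fy=2.66666,interpolation=cv2.INTER_CUBIC)
print(A.shape,B.shape)
cv2.imwrite('pics/cA.png',A);cv2.imwrite('pics/cB.png',B)
s,d=load('scene0'),load('side0')
def tri(p,q):
    def od(im,u,v):
        f=foc(im);T=im['world_from_camera'];x=T[:3,:3]@np.array([(u-im['cx'])/f,-(v-im['cy'])/f,-1]);return T[:3,3],x/np.linalg.norm(x)
    o1,d1=od(s,*p);o2,d2=od(d,*q)
    A=np.array([d1,-d2]).T; t=np.linalg.lstsq(A,o2-o1,rcond=None)[0]
    return ((o1+d1*t[0]+o2+d2*t[1])/2).round(),np.linalg.norm(o1+d1*t[0]-o2-d2*t[1]).round(1)
for n,p,q in [('archbase',(542,270),(458,190)),('c1',(515,180),(435,125)),('c2',(457,85),(352,45)),('top',(383,5),(285,20)),('brick',(192,347),(253,366)),('latch',(361,192),(305,182)),('bar',(315,267),(310,264)),('wheelTop',(140,270),(172,328))]:
    print(n,*tri(p,q))
print(proj(s,[175,-625,240]),proj(d,[175,-625,240]))
```

```text
(600, 795, 3) (600, 400, 3)
archbase [ 252. -367.   30.] 4.3
c1 [ 365. -392.  195.] 33.5
c2 [ 632. -547.  224.] 45.4
top [ 740. -385.  409.] 10.9
brick [582. 253.  22.] 0.9
latch [ 633. -227.   73.] 2.3
bar [541. -10.  72.] 4.0
wheelTop [783. 240.  53.] 4.9
(np.float64(686.0353390403534), np.float64(148.49025229110592)) (np.float64(530.6216824321142), np.float64(71.72644924681592))
```

View pics/cA.png

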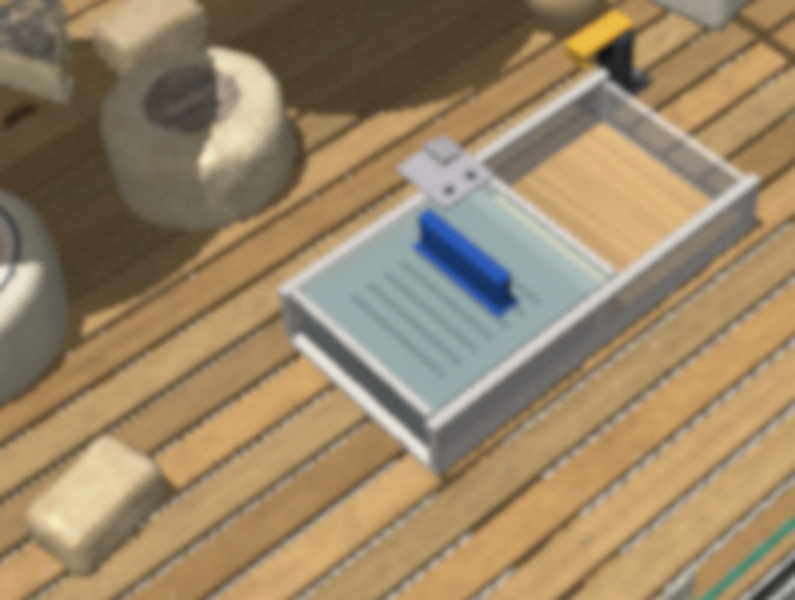

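View pics/cB.png

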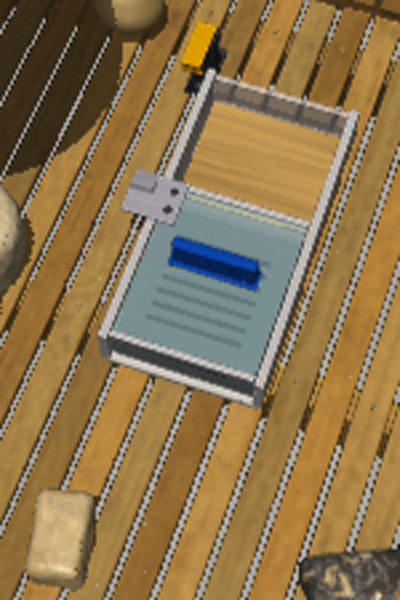

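Run:
```python
from h import *
s,d=load('scene0'),load('side0')
fa=lambda u,v,z: ray(s,160+u/3,180+v/3,z); fb=lambda u,v,z: ray(d,230+u/2.66667,165+v/2.66667,z)
print('box A'); R=[fa(*p,57) for p in[(285,290),(435,418),(757,183),(603,75)]]; print(R,np.mean(R,0))
def ax(R): v=(R[0]+R[1]-R[2]-R[3])/2; w=(R[0]+R[3]-R[1]-R[2])/2; print('y-axis yaw',np.degrees(np.arctan2(-v[0],v[1])),np.linalg.norm(v),'xaxis',np.degrees(np.arctan2(w[1],w[0])),np.linalg.norm(w))
ax(R)
print('box B'); R=[fb(*p,57) for p in[(105,338),(258,388),(355,115),(212,75)]]; print(R,np.mean(R,0)); ax(R)
print('bar top A',fa(425,213,88),fa(512,280,88),'B',fb(174,240,88),fb(259,268,88))
print('brickA bottom corners/ top',[fa(*p,36) for p in[(105,437),(165,487),(82,550),(28,505)]])
print('brickB',[fb(*p,36) for p in[(38,491),(95,491),(84,580),(29,575)]])
# automatic brick segmentation in side
im=cv2.imread('pics/side0.png');
```

```text
box A
[array([611.3,  82. ,  57. ]), array([469.1,  76.1,  57. ]), array([ 467.1, -212.4,   57. ]), array([ 615.2, -210.9,   57. ])] [540.675 -66.3    57.   ]
y-axis yaw 0.18724044296744563 290.70155228343725 xaxis 1.4602031360750005 145.1971504541325
box B
[array([607.9,  86.3,  57. ]), array([466.4,  84.7,  57. ]), array([ 469.7, -210.3,   57. ]), array([ 614.1, -206.7,   57. ])] [539.525 -61.5    57.   ]
y-axis yaw 0.9256165852938323 294.0383690949193 xaxis 1.0419909282176631 142.9736426758443
bar top A [578.4 -11.   88. ] [498.3 -14.3  88. ] B [578.8 -10.2  88. ] [499.   -9.8  88. ]
brickA bottom corners/ top [array([608.6, 226.2,  36. ]), array([553.2, 219.6,  36. ]), array([550.3, 280.1,  36. ]), array([598.5, 287.2,  36. ])]
brickB [array([613.2, 227.9,  36. ]), array([567.9, 211.5,  36. ]), array([548., 284.,  36.]), array([592. , 295.5,  36. ])]
```

Run:
```python
from h import *
s,d=load('scene0'),load('side0')
def yp(im,u,v,y):
    f=foc(im);T=im['world_from_camera'];x=T[:3,:3]@np.array([(u-im['cx'])/f,-(v-im['cy'])/f,-1]);o=T[:3,3]
    return (o+x*(y-o[1])/x[1]).round()[[0,2]]
for y in(-365,-385,-405):
    print(y,'S',*[yp(s,*p,y) for p in[(542,270),(540,235),(515,180),(485,120),(457,85),(420,35),(383,5)]])
    print(y,'D',*[yp(d,*p,y) for p in[(458,190),(448,155),(435,125),(400,85),(352,45),(310,25),(285,20)]])
print('front green', [ray(s,u,v,z) for u,v in((540,255),(380,395)) for z in (0,30)],[ray(d,u,v,z) for u,v in((460,200),(400,320)) for z in (0,30)])
```

```text
-365 S [252.  29.] [281. 109.] [363. 197.] [453. 287.] [527. 328.] [628. 390.] [727. 415.]
-365 D [251.  36.] [308. 159.] [361. 247.] [460. 339.] [577. 412.] [671. 436.] [728. 433.]
-385 S [259.   7.] [288.  89.] [372. 180.] [465. 272.] [540. 314.] [644. 377.] [745. 403.]
-385 D [249.   9.] [307. 135.] [361. 226.] [462. 319.] [582. 395.] [678. 419.] [736. 416.]
-405 S [265. -15.] [295.  69.] [381. 162.] [476. 256.] [554. 299.] [659. 364.] [763. 391.]
-405 D [246. -17.] [306. 112.] [361. 205.] [464. 300.] [587. 377.] [686. 402.] [745. 399.]
front green [array([ 287.1, -424.3,   -0. ]), array([ 277.4, -395.6,   30. ]), array([291.2,  59.7,   0. ]), array([281.3,  72.3,  30. ])] [array([ 236. , -361.8,    0. ]), array([ 239.1, -339.6,   30. ]), array([298.9,  26.2,  -0. ]), array([300.5,  38.5,  30. ])]
```

Call:
carry_out:
  moves:
    - {"tz": -0.077, "twist": -0.0533, "fingers": 1}
    - {"tz": -0.077, "twist": -0.0533, "fingers": 1}
    - {"tz": -0.077, "twist": -0.0533, "fingers": 1}
    - {"tz": -0.077, "twist": -0.0533, "fingers": 1}
    - {"tz": -0.077, "twist": -0.0533, "fingers": 1}
    - {"tz": -0.077, "twist": -0.0533, "fingers": 1}
    - {"tz": -0.077, "twist": -0.0533, "fingers": 1}
    - {"tz": -0.077, "twist": -0.0533, "fingers": 1}
    - {"tz": -0.077, "twist": -0.0533, "fingers": 1}

```text
validation failed for argument at $.mo...
```

```bash
cat >> h.py <<'E'
def go(*pts,start=None):
    s=ctrl.read_state(); p=np.array(s['eef_pos'] if start is None else start,float); y=s['tool_rot'][2]
    c,n=np.cos(y),np.sin(y); print('at',p.round(1),'yaw',np.degrees(y).round(2),'F',s['force'].round(1),'t',round(s['clock'],2))
    for q in pts:
        q=np.array(q,float); d=q-p; t=np.array([c*d[0]+n*d[1],n*d[0]-c*d[1],-d[2]])/300
        print('->',q,'total frac',t.round(4),'minrows',np.linalg.norm(d)/62.5); p=q
E
python3 -c "
from h import *
go((210,-390,450),(330,-255,450),(500,0,400),(565,225,300))"
```

```text
at [ 175.6 -625.2  241.5] yaw 15.69 F [-0.4 -0.2  0.6] t 0.1
-> [ 210. -390.  450.] total frac [ 0.3223 -0.724  -0.6951] minrows 5.060015245655089
-> [ 330. -255.  450.] total frac [ 0.5068 -0.3251 -0.    ] minrows 2.889982698910151
-> [500.   0. 400.] total frac [ 0.7754 -0.6651  0.1667] minrows 4.968380017671756
-> [565. 225. 300.] total frac [ 0.4114 -0.6635  0.3333] minrows 4.07450610503899
```

Call:
carry_out:
  moves:
    - {"tx": 0, "ty": 0, "tz": -0.08, "twist": -0.05, "fingers": 1}
    - {"tx": 0, "ty": 0, "tz": -0.08, "twist": -0.05, "fingers": 1}
    - {"tx": 0, "ty": 0, "tz": -0.08, "twist": -0.05, "fingers": 1}
    - {"tx": 0, "ty": 0, "tz": -0.08, "twist": -0.05, "fingers": 1}
    - {"tx": 0, "ty": 0, "tz": -0.08, "twist": -0.05, "fingers": 1}
    - {"tx": 0, "ty": 0, "tz": -0.08, "twist": -0.05, "fingers": 1}
    - {"tx": 0, "ty": 0, "tz": -0.08, "twist": -0.05, "fingers": 1}
    - {"tx": 0, "ty": 0, "tz": -0.08, "twist": -0.05, "fingers": 1}
    - {"tx": 0, "ty": 0, "tz": -0.08, "twist": -0.05, "fingers": 1}

```text
clock: 1.23
eef_pos: [175.6, -625.6, 458.5]
tool_rot: [-3.141, -0.001, 1.693]
force: [0.2, -0.0, 0.1]
width: 85.2
gripper_force: 0.0
```

```bash
python3 -c "
from h import *
go((210,-390,450),(330,-255,450),(500,0,400),(565,225,300))"
```

```text
at [ 175.6 -625.6  458.5] yaw 96.98 F [ 0.2 -0.   0.1] t 1.23
-> [ 210. -390.  450.] total frac [0.7655 0.2092 0.0285] minrows 3.81147592678669
-> [ 330. -255.  450.] total frac [ 0.3981  0.4517 -0.    ] minrows 2.889982698910151
-> [500.   0. 400.] total frac [0.7749 0.6657 0.1667] minrows 4.968380017671756
-> [565. 225. 300.] total frac [0.7181 0.3062 0.3333] minrows 4.07450610503899
```

Works. Next I go round the arch, then out over the deck.

Call:
carry_out:
  moves:
    - {"tx": 0.153, "ty": 0.042, "tz": 0.005, "twist": 0, "fingers": 1}
    - {"tx": 0.153, "ty": 0.042, "tz": 0.005, "twist": 0, "fingers": 1}
    - {"tx": 0.153, "ty": 0.042, "tz": 0.005, "twist": 0, "fingers": 1}
    - {"tx": 0.153, "ty": 0.042, "tz": 0.005, "twist": 0, "fingers": 1}
    - {"tx": 0.153, "ty": 0.042, "tz": 0.005, "twist": 0, "fingers": 1}
    - {"tx": 0.1, "ty": 0.113, "tz": 0, "twist": 0, "fingers": 1}
    - {"tx": 0.1, "ty": 0.113, "tz": 0, "twist": 0, "fingers": 1}
    - {"tx": 0.1, "ty": 0.113, "tz": 0, "twist": 0, "fingers": 1}
    - {"tx": 0.1, "ty": 0.113, "tz": 0, "twist": 0, "fingers": 1}
    - {"tx": 0, "ty": 0, "tz": 0, "twist": 0, "fingers": 1}

```text
clock: 2.48
eef_pos: [334.2, -252.5, 450.9]
tool_rot: [3.141, -0.001, 1.695]
force: [-0.2, -0.3, 1.2]
width: 85.5
gripper_force: 0.0
```

```bash
python3 -c "
from h import *
go((500,0,400),(565,220,300));print(ctrl.read_state()['qpos'].round(2))"
```

```text
at [ 334.2 -252.5  450.9] yaw 97.1 F [-0.2 -0.3  1.2] t 2.48
-> [500.   0. 400.] total frac [0.7671 0.6523 0.1697] minrows 4.9014985016291055
-> [565. 220. 300.] total frac [0.7009 0.3056 0.3333] minrows 4.003998001997504
[ 1.08  0.11 -0.56  1.74  0.06  1.3   0.63]
```

Call:
carry_out:
  moves:
    - {"tx": 0.128, "ty": 0.109, "tz": 0.028, "twist": 0, "fingers": 1}
    - {"tx": 0.128, "ty": 0.109, "tz": 0.028, "twist": 0, "fingers": 1}
    - {"tx": 0.128, "ty": 0.109, "tz": 0.028, "twist": 0, "fingers": 1}
    - {"tx": 0.128, "ty": 0.109, "tz": 0.028, "twist": 0, "fingers": 1}
    - {"tx": 0.128, "ty": 0.109, "tz": 0.028, "twist": 0, "fingers": 1}
    - {"tx": 0.128, "ty": 0.109, "tz": 0.028, "twist": 0, "fingers": 1}
    - {"tx": 0.14, "ty": 0.061, "tz": 0.067, "twist": -0.007, "fingers": 1}
    - {"tx": 0.14, "ty": 0.061, "tz": 0.067, "twist": -0.007, "fingers": 1}
    - {"tx": 0.14, "ty": 0.061, "tz": 0.067, "twist": -0.007, "fingers": 1}
    - {"tx": 0.14, "ty": 0.061, "tz": 0.067, "twist": -0.007, "fingers": 1}
    - {"tx": 0.14, "ty": 0.061, "tz": 0.067, "twist": 0, "fingers": 1}
    - {"tx": 0, "ty": 0, "tz": 0, "twist": 0, "fingers": 1}

```text
clock: 3.98
eef_pos: [555.9, 220.6, 297.6]
tool_rot: [-3.138, -0.001, 1.78]
force: [-1.7, -0.6, 0.3]
width: 85.5
gripper_force: 0.0
```

Run:
```python
from h import *
go()
im=snap('wrist','w1'); print(im['world_from_camera'].round(2), im['fovy'])
g=im['color'].copy()
# where the brick would be (579,254), axes
for z in (0,36):
  for a in(0,): u,v=proj(im,(579,254,z)); print(u,v)
```

```text
at [555.9 220.6 297.6] yaw 102.01 F [-1.7 -0.6  0.3] t 3.98
[[ 9.8000e-01 -2.0000e-01 -5.0000e-02  5.4270e+02]
 [ 2.1000e-01  9.4000e-01  2.6000e-01  2.8762e+02]
 [-0.0000e+00 -2.7000e-01  9.6000e-01  4.3083e+02]
 [ 0.0000e+00  0.0000e+00  0.0000e+00  1.0000e+00]] 60.321667016350446
352.0614382606603 165.2904944154244
354.51215123418444 168.90028905816467
```

View pics/w1.png

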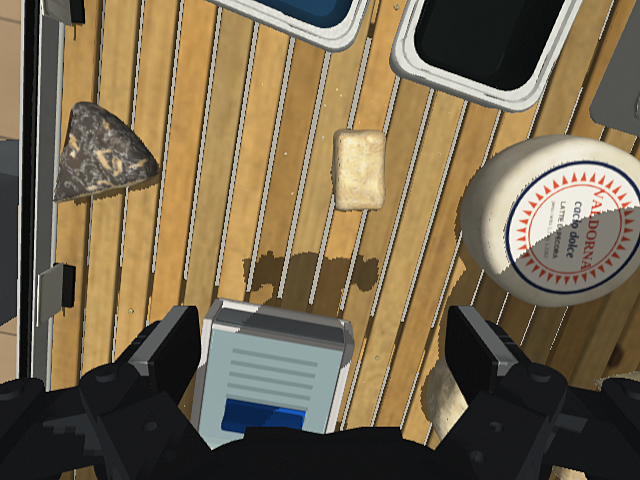

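The wrist view shows the brick with corners at about (339,130), (385,134), (383,210) and (335,207), nearly aligned with the jaws. There are no close obstacles.

Run:
```python
from h import *
im=load('w1')
P=np.array([ray(im,*p,30)[:2] for p in[(338,130),(385,133),(384,210),(334,208)]]);print(P,P.mean(0))
l=(P[0]+P[1]-P[2]-P[3])/2; w=(P[1]+P[2]-P[0]-P[3])/2
print(np.linalg.norm(l),np.degrees(np.arctan2(-l[0],l[1])),np.linalg.norm(w),np.degrees(np.arctan2(w[1],w[0])))
c=P.mean(0)
go((*c,100),(*c,9))
```

```text
[[556.2 285.5]
 [599.9 292. ]
 [617.2 220.4]
 [568.5 212.1]] [585.45 252.5 ]
73.99520254719224 11.537717304338308 46.788887569592774 9.099950359783778
at [556.6 218.1 298.4] yaw 101.84 F [ 0.2 -0.6 -0.1] t 4.03
-> [585.45 252.5  100.  ] total frac [0.0926 0.1175 0.6614] minrows 3.2550162289799696
-> [585.45 252.5    9.  ] total frac [0.     0.     0.3033] minrows 1.456
```

Call:
carry_out:
  moves:
    - {"tx": 0.024, "ty": 0.029, "tz": 0.17, "twist": 0, "fingers": 1}
    - {"tx": 0.024, "ty": 0.029, "tz": 0.17, "twist": 0, "fingers": 1}
    - {"tx": 0.024, "ty": 0.029, "tz": 0.17, "twist": 0, "fingers": 1}
    - {"tx": 0.024, "ty": 0.029, "tz": 0.15, "twist": 0, "fingers": 1}
    - {"tx": 0, "ty": 0, "tz": 0.1, "twist": 0, "fingers": 1}
    - {"tx": 0, "ty": 0, "tz": 0.08, "twist": 0, "fingers": 1}
    - {"tx": 0, "ty": 0, "tz": 0, "twist": 0, "fingers": 1}
    - {"tx": 0, "ty": 0, "tz": 0, "twist": 0, "fingers": 1}

```text
clock: 5.03
eef_pos: [586.5, 252.2, 49.2]
tool_rot: [3.14, 0.0, 1.774]
force: [0.4, 1.0, 0.8]
width: 85.4
gripper_force: 0.0
```

Run:
```python
from h import *
go((585,252.5,13))
snap('wrist','w2')
```

```text
at [586.5 252.2  49.2] yaw 101.63 F [0.4 1.  0.8] t 5.03
-> [585.  252.5  13. ] total frac [ 0.002  -0.0048  0.1205] minrows 0.5791265705879234
```

View pics/w2.png

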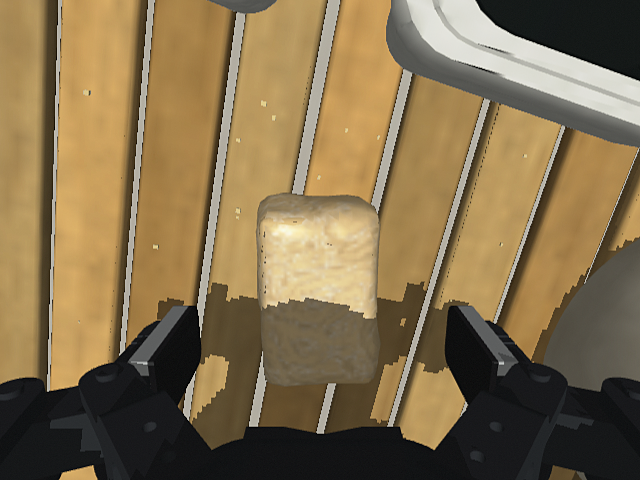

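The brick sits centred between the fingers, spanning x 257 to 379 and y 195 to 385 px. I descend, close and lift.

Run:
```python
from h import *
im=load('w2'); print([ray(im,*p,32) for p in((319,198),(319,292),(319,380))])
```

```text
[array([577.2, 293.5,  32. ]), array([584.6, 257. ,  32. ]), array([592.4, 218.2,  32. ])]
```

Call:
carry_out:
  moves:
    - {"tx": 0.002, "ty": -0.004, "tz": 0.06, "twist": 0, "fingers": 1}
    - {"tx": 0, "ty": 0, "tz": 0.06, "twist": 0, "fingers": 1}
    - {"tx": 0, "ty": 0, "tz": 0, "twist": 0, "fingers": 1}
    - {"tx": 0, "ty": 0, "tz": 0, "twist": 0, "fingers": 0.3}
    - {"tx": 0, "ty": 0, "tz": 0, "twist": 0, "fingers": 0.3}
    - {"tx": 0, "ty": 0, "tz": 0, "twist": 0, "fingers": 0.3}
    - {"tx": 0, "ty": 0, "tz": 0, "twist": 0, "fingers": 0.3}
    - {"tx": 0, "ty": 0, "tz": 0, "twist": 0, "fingers": 0.3}
    - {"tx": 0, "ty": 0, "tz": 0, "twist": 0, "fingers": 0.3}

```text
clock: 6.2
eef_pos: [584.5, 254.0, 12.6]
tool_rot: [3.14, -0.0, 1.775]
force: [0.3, 0.3, 5.7]
width: 45.1
gripper_force: 63.0
```

Call:
carry_out:
  moves:
    - {"tx": 0, "ty": 0, "tz": -0.05, "twist": 0, "fingers": 0.3}
    - {"tx": 0, "ty": 0, "tz": -0.1, "twist": 0, "fingers": 0.3}
    - {"tx": 0, "ty": 0, "tz": -0.15, "twist": 0.02, "fingers": 0.3}
    - {"tx": 0, "ty": 0, "tz": -0.15, "twist": 0.02, "fingers": 0.3}
    - {"tx": 0, "ty": 0, "tz": -0.15, "twist": 0.019, "fingers": 0.3}
    - {"tx": 0, "ty": 0, "tz": 0, "twist": 0, "fingers": 0.3}

```text
clock: 6.95
eef_pos: [585.6, 254.9, 196.2]
tool_rot: [3.135, -0.003, 1.59]
force: [0.3, -0.2, -2.6]
width: 44.7
gripper_force: 62.4
```

```bash
python3 -c "
from h import *
go((541,-130,195),(541,-155,195))
s=ctrl.read_state();print(s['width'],s['gripper_force'])"
```

```text
at [585.6 254.9 196.2] yaw 91.09 F [ 0.3 -0.2 -2.6] t 6.95
-> [ 541. -130.  195.] total frac [-1.28   -0.1732  0.0042] minrows 6.200186394960766
-> [ 541. -155.  195.] total frac [-0.0833 -0.0016 -0.    ] minrows 0.4
44.68741792622545 62.40988254547119
```

Call:
carry_out:
  moves:
    - {"tx": -0.1, "ty": -0.017, "tz": 0, "twist": 0, "fingers": 0.3}
    - {"tx": -0.17, "ty": -0.02, "tz": 0, "twist": 0, "fingers": 0.3}
    - {"tx": -0.17, "ty": -0.02, "tz": 0, "twist": 0, "fingers": 0.3}
    - {"tx": -0.17, "ty": -0.02, "tz": 0, "twist": 0, "fingers": 0.3}
    - {"tx": -0.17, "ty": -0.02, "tz": 0, "twist": 0, "fingers": 0.3}
    - {"tx": -0.17, "ty": -0.02, "tz": 0, "twist": 0, "fingers": 0.3}
    - {"tx": -0.17, "ty": -0.02, "tz": 0, "twist": 0, "fingers": 0.3}
    - {"tx": -0.17, "ty": -0.02, "tz": 0, "twist": 0, "fingers": 0.3}
    - {"tx": -0.17, "ty": -0.016, "tz": 0, "twist": 0, "fingers": 0.3}
    - {"tx": -0.1, "ty": 0, "tz": 0, "twist": 0, "fingers": 0.3}
    - {"tx": 0, "ty": 0, "tz": 0, "twist": 0, "fingers": 0.3}
    - {"tx": 0, "ty": 0, "tz": 0, "twist": 0, "fingers": 0.3}

```text
clock: 8.45
eef_pos: [540.4, -214.1, 191.1]
tool_rot: [-3.14, -0.002, 1.591]
force: [-0.0, 0.1, -2.4]
width: 44.8
gripper_force: 62.2
```

Run:
```python
from h import *
snap('wrist','w3')
go((541,-155,195))
```

```text
at [ 540.7 -213.6  191.4] yaw 91.23 F [ 0.1  0.2 -2.1] t 8.5
-> [ 541. -155.  195.] total frac [ 0.1953  0.0051 -0.012 ] minrows 0.9396639644165348
```

View pics/w3.png

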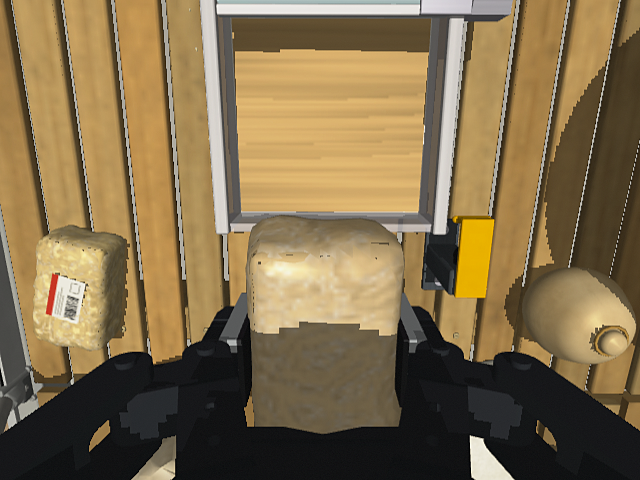

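The wrist view shows the open well. The floor's near edge runs (239,213) to (421,211), the outer wall-top corners are about (217,233) and (447,233), and the guard's front edge is near row 16. The latch is at (475,258).

Run:
```python
from h import *
im=load('w3')
print('floor -y edge',ray(im,239,213,10),ray(im,421,211,10))
print('floor left/right mid',ray(im,236,110,10),ray(im,425,110,10))
print('wall top outer',ray(im,217,233,57),ray(im,449,233,57),'rails up',ray(im,203,10,57),ray(im,463,30,57))
print('guard edge',ray(im,220,16,55),ray(im,430,14,55))
print('latch',ray(im,475,258,77))
print('brick front bottom?',ray(im,325,216,170))
```

```text
floor -y edge [ 475.5 -213.1   10. ] [ 616.5 -208.6   10. ]
floor left/right mid [ 475.9 -136.7   10. ] [ 613.2 -134.    10. ]
wall top outer [ 469.9 -216.9   57. ] [ 625.  -213.8   57. ] rails up [468.3 -82.8  57. ] [620.7 -90.5  57. ]
guard edge [477.6 -85.3  55. ] [601.  -81.9  55. ]
latch [ 636.6 -224.6   77. ]
brick front bottom? [ 541.  -179.3  170. ]
```

Call:
carry_out:
  moves:
    - {"tx": 0.07, "ty": 0.005, "tz": 0, "twist": 0, "fingers": 0.3}
    - {"tx": 0.07, "ty": 0.006, "tz": 0, "twist": 0, "fingers": 0.3}
    - {"tx": 0.07, "ty": 0, "tz": 0.05, "twist": 0, "fingers": 0.3}
    - {"tx": 0, "ty": 0, "tz": 0.1, "twist": 0, "fingers": 0.3}
    - {"tx": 0, "ty": 0, "tz": 0.1, "twist": 0, "fingers": 0.3}
    - {"tx": 0, "ty": 0, "tz": 0.1, "twist": 0, "fingers": 0.3}
    - {"tx": 0, "ty": 0, "tz": 0.08, "twist": 0, "fingers": 0.3}
    - {"tx": 0, "ty": 0, "tz": 0.04, "twist": 0, "fingers": 0.3}
    - {"tx": 0, "ty": 0, "tz": 0, "twist": 0, "fingers": 0.3}
    - {"tx": 0, "ty": 0, "tz": 0, "twist": 0, "fingers": 0.3}

```text
clock: 9.75
eef_pos: [544.1, -151.7, 51.9]
tool_rot: [3.14, 0.0, 1.591]
force: [0.6, 1.6, -2.9]
width: 45.0
gripper_force: 62.2
```

```bash
python3 -c "
from h import *
go((543,-150,22.6))"
```

```text
at [ 544.1 -151.7   51.9] yaw 91.14 F [ 0.6  1.6 -2.9] t 9.75
-> [ 543.  -150.    22.6] total frac [ 0.0058 -0.0034  0.0977] minrows 0.4698160468692726
```

Call:
carry_out:
  moves:
    - {"tx": 0.006, "ty": -0.003, "tz": 0.035, "twist": 0, "fingers": 0.3}
    - {"tx": 0, "ty": 0, "tz": 0.035, "twist": 0, "fingers": 0.3}
    - {"tx": 0, "ty": 0, "tz": 0.015, "twist": 0, "fingers": 0.3}
    - {"tx": 0, "ty": 0, "tz": 0.007, "twist": 0, "fingers": 0.3}
    - {"tx": 0, "ty": 0, "tz": 0, "twist": 0, "fingers": 0.3}
    - {"tx": 0, "ty": 0, "tz": 0, "twist": 0, "fingers": 0.3}

```text
clock: 10.5
eef_pos: [542.5, -150.5, 23.5]
tool_rot: [3.141, 0.0, 1.59]
force: [-0.9, 0.4, -2.6]
width: 44.6
gripper_force: 62.4
```

Call:
carry_out:
  moves:
    - {"tx": 0, "ty": 0, "tz": 0.003, "twist": 0, "fingers": 0.3}
    - {"tx": 0, "ty": 0, "tz": 0, "twist": 0, "fingers": 0.3}

```text
clock: 10.75
eef_pos: [542.5, -150.6, 22.7]
tool_rot: [3.141, 0.0, 1.59]
force: [-0.7, 0.7, -1.9]
width: 44.8
gripper_force: 62.3
```

Call:
carry_out:
  moves:
    - {"tx": 0, "ty": 0, "tz": 0.003, "twist": 0, "fingers": 0.3}
    - {"tx": 0, "ty": 0, "tz": 0, "twist": 0, "fingers": 0.3}

```text
clock: 11.0
eef_pos: [542.5, -150.6, 22.6]
tool_rot: [3.141, 0.001, 1.59]
force: [-2.9, 1.2, 8.0]
width: 44.8
gripper_force: 63.4
```

Call:
carry_out:
  moves:
    - {"tx": 0, "ty": 0, "tz": 0, "twist": 0, "fingers": 0.78}
    - {"tx": 0, "ty": 0, "tz": 0, "twist": 0, "fingers": 0.78}
    - {"tx": 0, "ty": 0, "tz": 0, "twist": 0, "fingers": 0.78}
    - {"tx": 0, "ty": 0, "tz": 0, "twist": 0, "fingers": 0.78}
    - {"tx": 0, "ty": 0, "tz": -0.05, "twist": 0, "fingers": 0.78}
    - {"tx": 0, "ty": 0, "tz": -0.1, "twist": 0, "fingers": 0.78}
    - {"tx": 0, "ty": 0, "tz": -0.15, "twist": 0, "fingers": 0.78}
    - {"tx": 0, "ty": 0, "tz": -0.15, "twist": 0, "fingers": 0.78}
    - {"tx": 0, "ty": 0, "tz": -0.1, "twist": 0, "fingers": 0.5}
    - {"tx": 0, "ty": 0, "tz": 0, "twist": 0, "fingers": 0.2}

```text
clock: 12.25
eef_pos: [544.0, -150.6, 189.8]
tool_rot: [3.136, 0.002, 1.59]
force: [-0.3, 0.2, 0.2]
width: 31.0
gripper_force: 0.0
```

Run:
```python
from h import *
snap('wrist','w4'); snap('scene','s4')
a=cv2.imread('pics/w4.png'); b=cv2.imread('pics/s4.png')[170:370,220:440]
A=cv2.resize(a,(400,300)); B=cv2.resize(b,(400,364),interpolation=cv2.INTER_CUBIC)
M=np.zeros((364,800,3),np.uint8); M[:300,:400]=A; M[:,400:]=B; cv2.imwrite('pics/m4.png',M)
go()
```

```text
at [ 541.9 -150.7  186.8] yaw 91.1 F [ 0.7 -0.2 -0.5] t 12.35
```

View pics/m4.png

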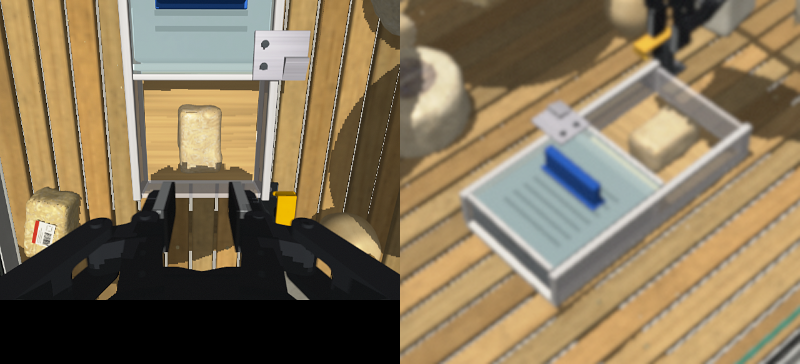

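The brick lies flat in the middle of the well, clear of the guard, at about (200,135) in the left half of the montage. Next I shut the fingers and go behind the bar.

Call:
carry_out:
  moves:
    - {"tx": 0.125, "ty": 0.002, "tz": 0, "twist": 0, "fingers": 0}
    - {"tx": 0.125, "ty": 0, "tz": 0, "twist": 0, "fingers": 0}
    - {"tx": 0.125, "ty": 0, "tz": 0, "twist": 0, "fingers": 0}
    - {"tx": 0.125, "ty": 0, "tz": 0, "twist": 0, "fingers": 0}
    - {"tx": 0.125, "ty": 0, "tz": 0, "twist": 0, "fingers": 0}
    - {"tx": 0.02, "ty": 0, "tz": 0, "twist": 0, "fingers": 0}
    - {"tx": 0, "ty": 0, "tz": 0, "twist": 0, "fingers": 0}
    - {"tx": 0, "ty": 0, "tz": 0, "twist": 0, "fingers": 0}

```text
clock: 13.35
eef_pos: [538.9, 41.2, 185.9]
tool_rot: [-3.14, 0.001, 1.588]
force: [-0.4, 0.1, -0.0]
width: 0.3
gripper_force: 0.0
```

Run:
```python
from h import *
im=load('w4'); s=load('s4')
print('bar -y foot',ray(im,248,14,58),ray(im,395,14,58), 'guard edge',ray(im,215,125,57),ray(im,400,125,57))
f=lambda u,v,z: ray(s,220+(u-400)*.55,170+v*.55,z)
print('bar top +y edge, -y edge',f(546,149,88),f(598,196,88),f(550,146,88),f(604,191,88))
go((540.5,35,90),(540.5,35,73))
```

```text
bar -y foot [499.7 -22.   58. ] [584.5 -20.3  58. ] guard edge [477.2 -84.1  57. ] [591.9 -82.   57. ]
bar top +y edge, -y edge [578.3  -7.5  88. ] [492.6  -4.6  88. ] [578.7 -13.4  88. ] [493.3 -13.6  88. ]
at [538.9  41.2 185.9] yaw 90.99 F [-0.4  0.1 -0. ] t 13.35
-> [540.5  35.   90. ] total frac [-0.0208  0.005   0.3196] minrows 1.5375894181828018
-> [540.5  35.   73. ] total frac [0.     0.     0.0567] minrows 0.272
```

Call:
carry_out:
  moves:
    - {"tx": -0.01, "ty": 0.005, "tz": 0.1, "twist": 0, "fingers": 0}
    - {"tx": 0, "ty": 0, "tz": 0.12, "twist": 0, "fingers": 0}
    - {"tx": 0, "ty": 0, "tz": 0.1, "twist": 0, "fingers": 0}
    - {"tx": 0, "ty": 0, "tz": 0.04, "twist": 0, "fingers": 0}
    - {"tx": 0, "ty": 0, "tz": 0, "twist": 0, "fingers": 0}
    - {"tx": 0, "ty": 0, "tz": 0, "twist": 0, "fingers": 0}

```text
clock: 14.1
eef_pos: [541.6, 40.0, 79.5]
tool_rot: [3.14, -0.0, 1.59]
force: [0.6, -0.5, 0.4]
width: 0.0
gripper_force: 0.0
```

Run:
```python
from h import *
snap('wrist','w5'); 
a=cv2.imread('pics/w5.png'); im=snap('scene','s5')['color'][170:370,220:440]
M=np.zeros((364,800,3),np.uint8); M[:300,:400]=cv2.resize(a,(400,300)); M[:,400:]=cv2.resize(im,(400,364),interpolation=cv2.INTER_CUBIC); cv2.imwrite('pics/m5.png',M)
go((540.5,10,74))
```

```text
at [541.5  40.   79.6] yaw 91.09 F [-0.5 -1.   0.4] t 14.2
-> [540.5  10.   74. ] total frac [-0.0999 -0.0053  0.0187] minrows 0.4885393923872855
```

View pics/m5.png

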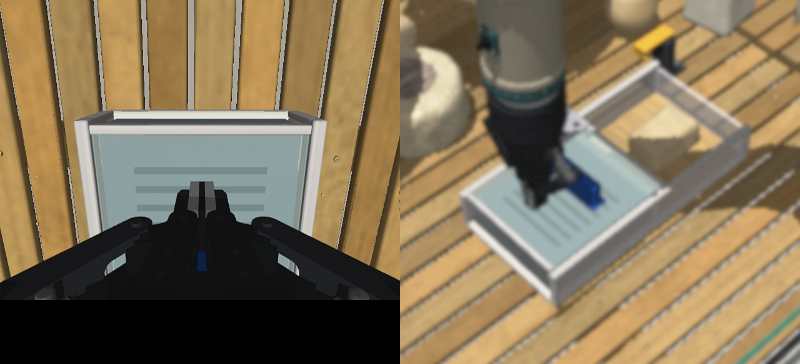

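The shut fingers stand behind the bar, centred on the guard at (202,190) in the left half of the montage. Now I approach slowly.

Call:
carry_out:
  moves:
    - {"tx": -0.03, "ty": 0, "tz": 0.015, "twist": 0, "fingers": 0}
    - {"tx": -0.03, "ty": 0, "tz": 0, "twist": 0, "fingers": 0}
    - {"tx": -0.02, "ty": 0, "tz": 0, "twist": 0, "fingers": 0}
    - {"tx": -0.01, "ty": 0, "tz": 0, "twist": 0, "fingers": 0}
    - {"tx": -0.01, "ty": 0, "tz": 0, "twist": 0, "fingers": 0}
    - {"tx": -0.01, "ty": 0, "tz": 0, "twist": 0, "fingers": 0}
    - {"tx": -0.01, "ty": 0, "tz": 0, "twist": 0, "fingers": 0}

```text
clock: 15.08
eef_pos: [541.4, 4.3, 74.0]
tool_rot: [3.141, -0.001, 1.59]
force: [-0.4, 1.9, -0.6]
width: -0.4
gripper_force: 0.8
```

Call:
carry_out:
  moves:
    - {"tx": -0.015, "ty": 0, "tz": 0, "twist": 0, "fingers": 0}
    - {"tx": -0.02, "ty": 0, "tz": 0, "twist": 0, "fingers": 0}
    - {"tx": -0.02, "ty": 0, "tz": 0, "twist": 0, "fingers": 0}
    - {"tx": -0.02, "ty": 0, "tz": 0, "twist": 0, "fingers": 0}
    - {"tx": -0.02, "ty": 0, "tz": 0, "twist": 0, "fingers": 0}
    - {"tx": -0.02, "ty": 0, "tz": 0, "twist": 0, "fingers": 0}
    - {"tx": -0.02, "ty": 0, "tz": 0, "twist": 0, "fingers": 0}
    - {"tx": -0.02, "ty": 0, "tz": 0, "twist": 0, "fingers": 0}
    - {"tx": -0.02, "ty": 0, "tz": 0, "twist": 0, "fingers": 0}
    - {"tx": -0.02, "ty": 0, "tz": 0, "twist": 0, "fingers": 0}
    - {"tx": -0.02, "ty": 0, "tz": 0, "twist": 0, "fingers": 0}
    - {"tx": -0.015, "ty": 0, "tz": 0, "twist": 0, "fingers": 0}

```text
clock: 16.58
eef_pos: [542.7, -65.5, 74.0]
tool_rot: [-3.142, 0.0, 1.59]
force: [-0.5, 3.0, 0.6]
width: -0.0
gripper_force: 0.8
```

Call:
carry_out:
  moves:
    - {"tx": -0.008, "ty": 0, "tz": 0, "twist": 0, "fingers": 0}
    - {"tx": -0.008, "ty": 0, "tz": 0, "twist": 0, "fingers": 0}
    - {"tx": -0.008, "ty": 0, "tz": 0, "twist": 0, "fingers": 0}
    - {"tx": -0.008, "ty": 0, "tz": 0, "twist": 0, "fingers": 0}
    - {"tx": -0.008, "ty": 0, "tz": 0, "twist": 0, "fingers": 0}
    - {"tx": -0.008, "ty": 0, "tz": 0, "twist": 0, "fingers": 0}
    - {"tx": -0.008, "ty": 0, "tz": 0, "twist": 0, "fingers": 0}
    - {"tx": -0.008, "ty": 0, "tz": 0, "twist": 0, "fingers": 0}

```text
clock: 17.58
eef_pos: [543.1, -84.4, 74.0]
tool_rot: [-3.142, 0.0, 1.59]
force: [-0.2, 1.4, 1.3]
width: 0.1
gripper_force: 0.8
```

Call:
carry_out:
  moves:
    - {"tx": -0.006, "ty": 0, "tz": 0, "twist": 0, "fingers": 0}
    - {"tx": -0.006, "ty": 0, "tz": 0, "twist": 0, "fingers": 0}
    - {"tx": -0.006, "ty": 0, "tz": 0, "twist": 0, "fingers": 0}
    - {"tx": -0.006, "ty": 0, "tz": 0, "twist": 0, "fingers": 0}
    - {"tx": -0.006, "ty": 0, "tz": 0, "twist": 0, "fingers": 0}
    - {"tx": -0.006, "ty": 0, "tz": 0, "twist": 0, "fingers": 0}

```text
clock: 18.32
eef_pos: [543.3, -95.1, 74.0]
tool_rot: [-3.142, 0.0, 1.59]
force: [-1.1, 1.6, 0.5]
width: 0.0
gripper_force: 0.8
```

Call:
carry_out:
  moves:
    - {"tx": -0.006, "ty": 0, "tz": 0, "twist": 0, "fingers": 0}
    - {"tx": -0.006, "ty": 0, "tz": 0, "twist": 0, "fingers": 0}
    - {"tx": -0.006, "ty": 0, "tz": 0, "twist": 0, "fingers": 0}
    - {"tx": -0.006, "ty": 0, "tz": 0, "twist": 0, "fingers": 0}
    - {"tx": -0.006, "ty": 0, "tz": 0, "twist": 0, "fingers": 0}
    - {"tx": -0.006, "ty": 0, "tz": 0, "twist": 0, "fingers": 0}

```text
clock: 19.08
eef_pos: [543.5, -105.9, 74.0]
tool_rot: [-3.141, 0.0, 1.59]
force: [-0.8, 1.6, 0.4]
width: 0.0
gripper_force: 0.8
```

Call:
carry_out:
  moves:
    - {"tx": -0.006, "ty": 0, "tz": 0, "twist": 0, "fingers": 0}
    - {"tx": -0.006, "ty": 0, "tz": 0, "twist": 0, "fingers": 0}
    - {"tx": -0.006, "ty": 0, "tz": 0, "twist": 0, "fingers": 0}
    - {"tx": -0.006, "ty": 0, "tz": 0, "twist": 0, "fingers": 0}
    - {"tx": -0.006, "ty": 0, "tz": 0, "twist": 0, "fingers": 0}
    - {"tx": -0.006, "ty": 0, "tz": 0, "twist": 0, "fingers": 0}

```text
clock: 19.82
eef_pos: [543.7, -116.7, 74.0]
tool_rot: [-3.142, -0.0, 1.59]
force: [-0.6, 3.0, 0.2]
width: 0.2
gripper_force: 1.2
```

Call:
carry_out:
  moves:
    - {"tx": -0.004, "ty": 0, "tz": 0, "twist": 0, "fingers": 0}
    - {"tx": -0.004, "ty": 0, "tz": 0, "twist": 0, "fingers": 0}
    - {"tx": -0.004, "ty": 0, "tz": 0, "twist": 0, "fingers": 0}
    - {"tx": -0.004, "ty": 0, "tz": 0, "twist": 0, "fingers": 0}
    - {"tx": -0.004, "ty": 0, "tz": 0, "twist": 0, "fingers": 0}

```text
clock: 20.45
eef_pos: [543.8, -119.6, 74.0]
tool_rot: [3.141, -0.004, 1.592]
force: [-2.6, 9.0, 0.3]
width: 0.1
gripper_force: 4.2
```

Call:
carry_out:
  moves:
    - {"tx": -0.003, "ty": 0, "tz": 0, "twist": 0, "fingers": 0}
    - {"tx": -0.003, "ty": 0, "tz": 0, "twist": 0, "fingers": 0}
    - {"tx": 0, "ty": 0, "tz": 0, "twist": 0, "fingers": 0}

```text
clock: 20.82
eef_pos: [543.8, -121.4, 74.0]
tool_rot: [3.142, -0.004, 1.592]
force: [-1.9, 8.1, 1.8]
width: -0.2
gripper_force: 4.0
```

Call:
carry_out:
  moves:
    - {"tx": -0.004, "ty": 0, "tz": 0, "twist": 0, "fingers": 0}
    - {"tx": -0.004, "ty": 0, "tz": 0, "twist": 0, "fingers": 0}
    - {"tx": -0.004, "ty": 0, "tz": 0, "twist": 0, "fingers": 0}
    - {"tx": 0, "ty": 0, "tz": 0, "twist": 0, "fingers": 0}

```text
clock: 21.32
eef_pos: [543.9, -124.5, 74.0]
tool_rot: [3.141, -0.004, 1.592]
force: [-2.4, 8.8, 0.4]
width: -0.2
gripper_force: 4.5
```

Call:
carry_out:
  moves:
    - {"tx": -0.004, "ty": 0, "tz": 0, "twist": 0, "fingers": 0}
    - {"tx": -0.004, "ty": 0, "tz": 0, "twist": 0, "fingers": 0}
    - {"tx": -0.004, "ty": 0, "tz": 0, "twist": 0, "fingers": 0}
    - {"tx": -0.004, "ty": 0, "tz": 0, "twist": 0, "fingers": 0}
    - {"tx": 0, "ty": 0, "tz": 0, "twist": 0, "fingers": 0}

```text
clock: 21.95
eef_pos: [543.9, -128.6, 74.0]
tool_rot: [3.141, -0.005, 1.593]
force: [-2.0, 9.6, 0.6]
width: -0.1
gripper_force: 5.1
```

Call:
carry_out:
  moves:
    - {"tx": -0.004, "ty": 0, "tz": 0, "twist": 0, "fingers": 0}
    - {"tx": -0.004, "ty": 0, "tz": 0, "twist": 0, "fingers": 0}
    - {"tx": -0.004, "ty": 0, "tz": 0, "twist": 0, "fingers": 0}
    - {"tx": -0.004, "ty": 0, "tz": 0, "twist": 0, "fingers": 0}
    - {"tx": 0, "ty": 0, "tz": 0, "twist": 0, "fingers": 0}

```text
clock: 22.58
eef_pos: [544.4, -136.6, 74.1]
tool_rot: [3.141, -0.001, 1.591]
force: [-0.5, 4.4, -0.4]
width: 0.1
gripper_force: 1.9
```

It jumped 8 mm and the force dropped, which fits the click. I'll press up to about 15 N to be sure.

Call:
carry_out:
  moves:
    - {"tx": -0.003, "ty": 0, "tz": 0, "twist": 0, "fingers": 0}
    - {"tx": -0.003, "ty": 0, "tz": 0, "twist": 0, "fingers": 0}
    - {"tx": 0, "ty": 0, "tz": 0, "twist": 0, "fingers": 0}

```text
clock: 22.95
eef_pos: [544.4, -137.1, 74.1]
tool_rot: [3.141, -0.003, 1.591]
force: [-1.0, 8.7, 0.5]
width: -0.0
gripper_force: 4.1
```

Call:
carry_out:
  moves:
    - {"tx": -0.003, "ty": 0, "tz": 0, "twist": 0, "fingers": 0}
    - {"tx": -0.003, "ty": 0, "tz": 0, "twist": 0, "fingers": 0}
    - {"tx": 0, "ty": 0, "tz": 0, "twist": 0, "fingers": 0}

```text
clock: 23.32
eef_pos: [544.4, -137.2, 74.1]
tool_rot: [3.141, -0.005, 1.592]
force: [-2.4, 11.3, 0.4]
width: 0.1
gripper_force: 5.6
```

Call:
carry_out:
  moves:
    - {"tx": -0.003, "ty": 0, "tz": 0, "twist": 0, "fingers": 0}
    - {"tx": -0.003, "ty": 0, "tz": 0, "twist": 0, "fingers": 0}
    - {"tx": 0, "ty": 0, "tz": 0, "twist": 0, "fingers": 0}

```text
clock: 23.7
eef_pos: [544.4, -137.4, 74.1]
tool_rot: [3.141, -0.007, 1.593]
force: [-2.0, 14.9, 1.6]
width: 0.1
gripper_force: 7.1
```

Call:
carry_out:
  moves:
    - {"tx": -0.002, "ty": 0, "tz": 0, "twist": 0, "fingers": 0}
    - {"tx": 0, "ty": 0, "tz": 0, "twist": 0, "fingers": 0}
    - {"tx": 0.01, "ty": 0, "tz": 0, "twist": 0, "fingers": 0}
    - {"tx": 0.01, "ty": 0, "tz": 0, "twist": 0, "fingers": 0}
    - {"tx": 0.02, "ty": 0, "tz": 0, "twist": 0, "fingers": 0}
    - {"tx": 0.03, "ty": 0, "tz": 0, "twist": 0, "fingers": 0}
    - {"tx": 0.05, "ty": 0, "tz": 0, "twist": 0, "fingers": 0}
    - {"tx": 0, "ty": 0, "tz": -0.1, "twist": 0, "fingers": 0}
    - {"tx": 0, "ty": 0, "tz": -0.15, "twist": 0, "fingers": 0}
    - {"tx": 0, "ty": 0, "tz": -0.15, "twist": 0, "fingers": 0}
    - {"tx": 0, "ty": 0, "tz": -0.15, "twist": 0, "fingers": 0}
    - {"tx": 0, "ty": 0, "tz": 0, "twist": 0, "fingers": 0}

```text
clock: 25.2
eef_pos: [545.9, -106.6, 242.6]
tool_rot: [3.134, 0.001, 1.591]
force: [0.4, 0.1, -0.2]
width: -0.3
gripper_force: 0.0
```

Run:
```python
from h import *
a=snap('side','d6')['color'][165:290,240:390]; im=snap('scene','s6')['color'][170:350,240:440]
M=np.zeros((364,800,3),np.uint8); M[:333,:400]=cv2.resize(a,(400,333),interpolation=cv2.INTER_CUBIC); M[:360,400:]=cv2.resize(im,(400,360),interpolation=cv2.INTER_CUBIC); cv2.imwrite('pics/m6.png',M)
go()
```

```text
at [ 543.4 -107.2  239.1] yaw 91.13 F [ 0.7 -0.8 -0.7] t 25.3
```

View pics/m6.png

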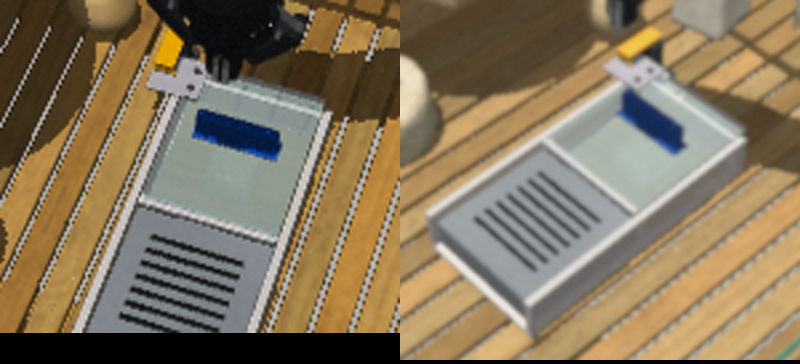

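The guard covers the well, with its plate under the yellow latch at (170,60) in the left half and (640,45) in the right half. I'll check from the bar's position that it did not spring back.

Run:
```python
from h import *
from h import cv2
for n in('s6','d6'):
    im=load(n); c=cv2.imread(f'pics/{n}.png').astype(int)
    m=(c[...,0]>90)&(c[...,0]-c[...,2]>70)&(c[...,0]-c[...,1]>45); m[:165]=0;m[300:]=0;m[:,:240]=0;m[:,440:]=0
    v,u=np.nonzero(m); print(n,len(u),ray(im,u.mean(),v.mean(),74))
    n0={'s6':'scene0','d6':'side0'}[n]; c=cv2.imread(f'pics/{n0}.png').astype(int)
    m=(c[...,0]>90)&(c[...,0]-c[...,2]>70)&(c[...,0]-c[...,1]>45); m[:165]=0;m[300:]=0;m[:,:240]=0;m[:,440:]=0
    v,u=np.nonzero(m); print(n0,len(u),ray(load(n0),u.mean(),v.mean(),74))
```

```text
s6 92 [ 531.  -141.7   74. ]
scene0 488 [540.2  -9.1  74. ]
d6 50 [ 538.6 -138.9   74. ]
side0 236 [540.9  -9.9  74. ]
```

Run:
```python
from h import *
for n in('s6','scene0','d6','side0'):
    im=load(n); c=cv2.imread(f'pics/{n}.png').astype(int)
    m=(c[...,0]>1.8*c[...,2])&(c[...,0]>1.35*c[...,1])&(c[...,0]>35); m[:165]=0;m[300:]=0;m[:,:260]=0;m[:,420:]=0
    v,u=np.nonzero(m); print(n,len(u),ray(im,u.mean(),v.mean(),74))
```

```text
s6 425 [ 542.  -150.5   74. ]
scene0 501 [538.7  -9.1  74. ]
d6 360 [ 542.9 -150.1   74. ]
side0 380 [540.5  -8.2  74. ]
```

```bash
python3 -c "
from h import *
print(job.finish_job())"
```

```text
the job is handed in; nothing more can be done
None
```

I laid the brick flat in the well and slid the guard shut over it until the latch clicked. Readings while pressing peaked at 15 N, with one slightly harder press after that unread; the guard stayed shut after release, and I handed the job in at about 25 s.

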